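# Isolate the power box and prove its outlet dead

### The job

Make the portable battery power box safe before its fuses are changed: push the red toggle on its top over to the off side, away from the outlet, until it snaps over, and leave the black toggle on. Then prove the outlet dead: take the yellow voltage tester pen and hold it still for two seconds, level and pointing straight at the middle of the outlet in the front of the box, with the tip about a centimetre from it. Afterwards lay the pen gently back down flat on the saw table, leaving the other things where they are.

Things in the scene. Friction and masses are not known exactly. Their poses are not given: they have to be found in the camera images.
- power_box: Battery power box, dark grey with orange band, 150 mm deep (its x) x 200 mm wide (its y) x 111 mm high; heavy, does not shift. Origin: centre of its underside; z up; its front face with the outlet looks along its -x, towards the robot; turned -0.45 to 0 rad. A carry handle runs along y at 56 mm behind the centre (+x), its top 33 mm above the box's top.
- outlet (a point): Centre of the outer face of the round outlet (white, 47 mm flange, two dark contact openings), in the middle of the box's front face, 79 mm in front of the box's origin and 66 mm above the table. Axes as the box's: -x points straight out of the outlet.
- isolator (a joint): Red toggle, the isolator. 0 = on, leaning 0.42 rad towards the front (-x) of the box; 0.84 = off, leaning 0.42 rad to the back (+x); upright at 0.42. An over-centre spring holds it at either end: about 8 N near the tip starts it off its stop, less towards the middle, and past the middle it snaps over by itself. Starts at 0.
- isolator_tip (a point): Tip of the red lever: bat-shaped, 46 mm long from its pivot, 8 mm thick at the root, 15 mm near the tip. Pivot 122 mm above the table; tip 164 mm at either end (19 mm before or behind the pivot), 168 mm upright. The two toggles stand side by side 90 mm apart, pivots 15 mm in front of the box's centre, 45 mm to either side of it; which is left differs from start to start. Axes at 0: the box's.
- fan_switch (a joint): Black toggle of the cooling fan, same make and size. 0 = on (leaning to the front), 0.84 = off. Starts at 0 and must stay on.
- fan_switch_tip (a point): Tip of the black toggle's lever.
- tester: Yellow voltage tester pen, loose, 50 to 85 g, 150 mm long, on its flat belly. Origin: underside at mid-length; x along the pen to its tip, z up. Handle 19 mm wide, 17 mm high, from x = -75 to +10 mm; a clip on it rises to 21 mm; then a dark nose tapers to the white tip at x = +75. Centre of mass near x = -25 mm: grip there. Lies crosswise, tip to the left (+y), yaw 1.3 to 2.2.
- tester_tip (a point): Tip of the pen: 75 mm ahead of its origin, on the pen's long axis, 8.5 mm above its underside. Axes as the pen's.
- blade_top (a point): Top of the stopped saw blade, which stands up through the red insert of the saw table: an upright disc 2 mm thick in the x-z plane, 42 mm high here, in a slot that reaches 130 mm to front and back. Keep clear of that whole strip. It is fixed and an obstacle only.
- screwdriver: Red-handled screwdriver, 216 mm long, loose on the table; bystander.
- tape_measure: Blue tape measure, 82 x 44 x 68 mm, loose on the table; bystander.
- offcut: Dark wood offcut, 90 x 35 x 35 mm, loose on the table; bystander.
Things that resemble listed ones, but are neither listed nor needed, are in the scene too. There is more than one size of the tester; the one meant has the size given above.

How it is judged:
By the outcome, as a careful person would: the job done as asked, in the order asked, and still so for the second after the job is handed in, with the robot touching nothing.
It also fails if it takes over 72 s, if anything falls off the work surface, if the arm or the gripper's body presses on something with over 40 N, if the wrist force passes 120 N, or if a joint passes its speed limit or range.

### The arm

A 7-joint arm with a two-finger parallel gripper is mounted at the origin on a cart in front of the work surface, level with it; the furniture and walls round the work are solid. World frame = base frame: x ahead of the robot, y to its left, z up, the work surface at z = 0. Lengths are in m, angles in rad, forces in N, time in s.
With the tool pointing down it reaches from about 0.4 to 0.85 m from the base axis. Payload 4.5 kg.
Tool frame: the origin (TCP) lies between the finger pads; the fingertips stand ctrl.nose_length ahead of it and the grasp point (between the pads) is the TCP (ctrl.nose_length is the distance from the TCP to the fingertips, in m); z points along the fingers, y is the line along which they close (so a half turn about z gives the same grasp; the last joint's range is limited). The gripper opens to 88 mm and grips with 3 to 60 N. Pads are 18 mm wide; open, the fingers measure 123 mm over their backs; the gripper's body (75 mm by 187 mm) begins 45 mm behind the grasp point.
Start: joints at [-1.172, 0.689, -0.195, 1.565, 0.157, 0.902, -0.215], TCP at [0.223, 0.584, 0.258] pointing down, gripper open.
Joint ranges: [-3.01, 3.01], [-0.46, 2.08], [-1.47, 1.51], [0.13, 2.56], [-1, 4.14], [0.04, 2.09], [-2.66, 2.66]. Speed limits (rad/s): [2.57, 2.57, 3.14, 3.14, 3.14, 3.14, 3.14].

### API

Orientations are given as a unit quaternion [w, x, y, z].
In Python, from cell import ctrl, vision, ticket gives the robot as it stands. The module is installed in compiled form; this text tells all that it offers.
- The arm moves only by the tool play_rows, never from a script. Its argument "steps" is a list of rows, each an object with "slide": the shift along the tool's x, y, z in m, a list of three; "delta_rot": the turn, a rotation vector about the tool's x, y, z in degrees, a list of three; "jaw": the finger opening in m, from 0 to 0.0881. In form: [{"slide": [dx, dy, dz], "delta_rot": [rx, ry, rz], "jaw": jaw}, ...]. A call has 1 to 20 rows; each row shifts and turns the commanded pose from where the row before left it, along the tool's axes as they then stand; what a row does not reach is not made up. A row lasts 1/10 s, in which the tool goes at most 50 mm and 8.59 degrees, less where a joint would pass 70% of its speed; a pose out of reach is approached as far as the arm can. A call is refused whole if a number of a shift passes 0.05 or a number of a turn 8.59, either way. A call with a gripper value outside its range is refused whole. The fingers move at their own pace and stop on an object; "newtons" is the grip in N (left out, the last holds). Time passes only in rows, so rows that do not move let the fingers close. It gives the time, the measured TCP pose, the force, the opening and the grip force at its end, in the units of the state.
- ctrl.sense(): the state, without advancing time (a new reading comes with each control period).
- vision.grab_frame(name): name is "scene" or "side" or "wrist"; returns a dict with "image" (384x512x3 uint8, blue, green, red), "K" (3x3 intrinsics, pixels), "extrinsics" (4x4, takes a point from camera to world coordinates). Camera axes: x right, y up, looking along -z (the intrinsics and any distortion apply to the point x, -y, -z); pixel columns grow to the right and rows downward; lengths in m; the calibration is good to about 2 mm. A picture is of the moment at which its call begins. There is no depth.
- ticket.hand_in(): hands the job in; it is judged then, once.
The state is a dict: "time_s": time; "qpos": joint angles; "joint_vel": joint speeds; "tau": joint torques, N m; "ee_pos": TCP position; "eef_rot": TCP orientation; "contact_force": force on the tool from outside, world axes, zero at the start; "ft_torque": the same for the moment, N m; "gripper_width": finger opening in m; "gripper_force": force on a finger pad.
Only numpy, scipy, OpenCV 4.12 (cv2) and the standard library are available. Lean on these libraries where they do the work, as an engineer would, in place of code of your own. Each camera call takes 0.05 s, during which the arm holds its last target. There are 200 camera calls.

## Working session

There is one attempt and no reset: what is moved stays moved. The work goes in short steps, Python scripts to look and compute and a tool call to move; the robot and the scene stay as the last step left them, time stands still between calls to the robot, and variables do not carry over. Pictures are saved under pics/ and viewed, at most 10 in all, crops included, and the job is handed in when it is done.

Besides the shell and the picture viewer there is one more tool, called after "Call:" by a JSON object that holds its "name" and its "arguments", one argument or row to a line. play_rows: Moves the arm, as the interface text tells. Its arguments: {"type":"object","properties":{"steps":{"type":"array"},"newtons":{"type":"number"}},"required":["steps"]}

```bash
mkdir -p pics; cat > h.py <<'E'
import numpy as np, cv2
from cell import ctrl, vision, ticket
from scipy.spatial.transform import Rotation as R
def grab(n,f=None):
    g=vision.grab_frame(n)
    if f: cv2.imwrite('pics/'+f,g['image'])
    return g
def ray(g,u,v):
    K=g['K'];E=g['extrinsics']
    d=np.array([(u-K[0,2])/K[0,0],-(v-K[1,2])/K[1,1],-1.])
    return E[:3,3],E[:3,:3]@d
def onz(g,u,v,z):
    o,d=ray(g,u,v);return o+d*(z-o[2])/d[2]
def tri(a,b):
    A=np.zeros((3,3));B=np.zeros(3)
    for o,d in (a,b):
        d=d/np.linalg.norm(d);P=np.eye(3)-np.outer(d,d);A+=P;B+=P@o
    x=np.linalg.solve(A,B)
    return x,[float(np.linalg.norm(np.cross(x-o,d/np.linalg.norm(d)))) for o,d in (a,b)]
def proj(g,p):
    E=g['extrinsics'];c=E[:3,:3].T@(np.array(p)-E[:3,3]);K=g['K']
    return K[0,2]+K[0,0]*c[0]/-c[2],K[1,2]+K[1,1]*-c[1]/-c[2]
def st():
    s=ctrl.sense();w=s['eef_rot'];return s,np.array(s['ee_pos']),R.from_quat([w[1],w[2],w[3],w[0]])
E
python3 - <<'E'
from h import *
np.set_printoptions(precision=4,suppress=True)
ims=[]
for n in("scene","side","wrist"):
    g=grab(n,n+'0.png');print(n,g['K'].tolist(),g['extrinsics'].round(3).tolist(),[k for k in g]);
s,p,r=st();print(s,r.as_matrix(),ctrl.nose_length)
E
```

```text
scene [[400.1070288172156, 0.0, 262.6247963554046], [0.0, 400.1070288172156, 198.08495032137725], [0.0, 0.0, 1.0]] [[-0.799, 0.243, -0.55, 0.145], [-0.601, -0.362, 0.712, 0.464], [-0.026, 0.9, 0.435, 0.488], [0.0, 0.0, 0.0, 1.0]] ['image', 'K', 'extrinsics']
side [[448.32820103875156, 0.0, 254.16603799727898], [0.0, 448.32820103875156, 193.75279572871358], [0.0, 0.0, 1.0]] [[0.828, 0.307, -0.469, 0.126], [-0.56, 0.483, -0.674, -0.835], [0.019, 0.82, 0.572, 0.692], [0.0, 0.0, 0.0, 1.0]] ['image', 'K', 'extrinsics']
wrist [[335.62470015346776, 0.0, 251.49541930927538], [0.0, 335.62470015346776, 193.22724174960703], [0.0, 0.0, 1.0]] [[0.357, -0.89, -0.283, 0.15], [0.934, 0.34, 0.11, 0.612], [-0.002, -0.304, 0.953, 0.385], [0.0, 0.0, 0.0, 1.0]] ['image', 'K', 'extrinsics']
{'time_s': 0.15, 'qpos': array([-1.1722,  0.6898, -0.1945,  1.5661,  0.1573,  0.9025, -0.2151]), 'joint_vel': array([ 0.0008, -0.0026,  0.0002, -0.0034,  0.0001, -0.0006, -0.0003]), 'tau': array([ -0.0016, -52.7863,  -1.2685, -15.3587,  -0.0525,   0.0039,
         0.0001]), 'ee_pos': array([0.2229, 0.5834, 0.2571]), 'eef_rot': array([-0.0001,  0.1814,  0.9834, -0.0007]), 'contact_force': array([-0.2399, -0.7918, -0.4155]), 'ft_torque': array([ 0.0127, -0.0025, -0.0207]), 'gripper_force': 0.0, 'gripper_width': 0.08827551630301844} [[-0.9342  0.3567 -0.0004]
 [ 0.3567  0.9342 -0.0014]
 [-0.0002 -0.0014 -1.    ]] 0.019
```

View pics/scene0.png

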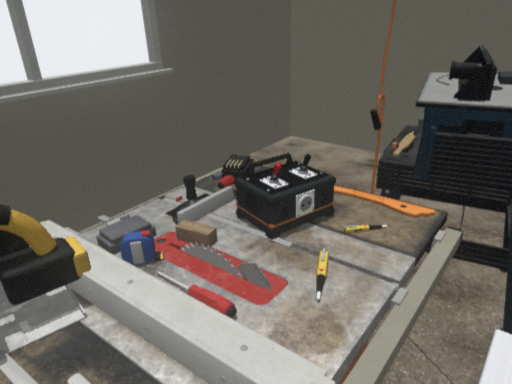

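View pics/side0.png

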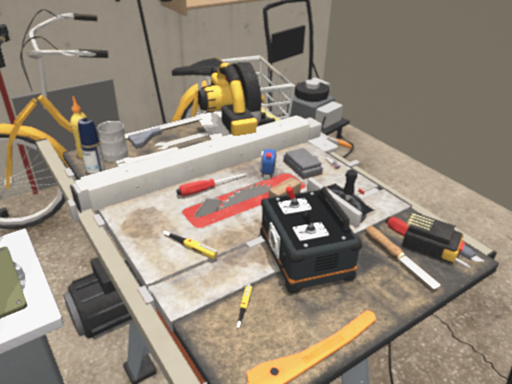

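The scene image shows two testers, a large one at (322,275) and a small one at (366,228). The box is at (285,195), with the red toggle at (278,168) and a black one at (306,160). In the side image the testers are at (190,245) and (245,305), and the box is at (310,240). Next is one close crop sheet.

```bash
python3 - <<'E'
from h import *
a=cv2.imread('pics/scene0.png');b=cv2.imread('pics/side0.png')
def c(im,x,y,w,h,s):return cv2.resize(im[y:y+h,x:x+w],(w*s,h*s),interpolation=cv2.INTER_CUBIC)
A=c(a,225,145,100,75,4);B=c(b,255,170,100,75,4);C=c(a,300,220,100,75,4);D=c(b,155,222,100,75,4)
cv2.imwrite('pics/crop0.png',np.vstack([np.hstack([A,B]),np.hstack([C,D])]))
ga=dict(vision.grab_frame('scene'));gb=vision.grab_frame('side')
for n,g in(('scene',ga),('side',gb)):
    h=cv2.cvtColor(g['image'],cv2.COLOR_BGR2HSV)
    m=cv2.inRange(h,(20,130,100),(35,255,255));k,l,s,ce=cv2.connectedComponentsWithStats(m)
    for i in range(1,k):
        if s[i,4]>25: print(n,'yellow',s[i],ce[i].round(1),onz(g,*ce[i],0.0085).round(3))
    m=cv2.inRange(h,(0,150,60),(6,255,255))|cv2.inRange(h,(172,150,60),(180,255,255));k,l,s,ce=cv2.connectedComponentsWithStats(m)
    for i in range(1,k):
        if s[i,4]>15: print(n,'red',s[i],ce[i].round(1))
E
```

```text
scene yellow [   0  210   56   45 1088] [ 30.3 231.9] [1.105 0.143 0.009]
scene yellow [345 225  25   7 100] [357.3 228.2] [ 0.468 -0.316  0.009]
scene yellow [ 65 237  25  39 432] [ 78.5 255.4] [0.912 0.131 0.009]
scene yellow [317 251  11  25 152] [322.2 264.1] [ 0.464 -0.142  0.009]
scene red [274 163   7  11  58] [276.8 167.8]
scene red [220 175  15  11 100] [227.1 179.8]
scene red [142 231   8   4  25] [145.4 232.7]
scene red [156 233  20  17 119] [167.5 241.4]
scene red [176 240  10   7  27] [179.8 243.3]
scene red [225 255   9   5  17] [228.5 256.8]
scene red [174 257  36  18 274] [196.6 265.8]
scene red [210 266  14  20 123] [216.2 275.7]
scene red [224 277  50  27 563] [248.2 290.4]
scene red [191 286  40  26 329] [210.4 298.1]
side yellow [220  63   9   5  26] [223.5  64.6] [1.142 0.894 0.008]
side yellow [ 204   69   41   44 1085] [225.3  93.3] [0.977 0.602 0.008]
side yellow [179  84  19  27 146] [188.3  94.9] [0.846 0.663 0.008]
side yellow [ 22 103  11  14  26] [ 27.4 108.6] [0.299 0.85  0.008]
side yellow [ 70 113  16  45 257] [ 76.2 130.3] [0.396 0.589 0.008]
side yel
[... 232 characters left out ...]
98.2 247.8] [ 0.459 -0.138  0.008]
side yellow [442 249  16  13 149] [449.2 254.5] [ 0.924 -0.465  0.008]
side yellow [240 286  12  23 118] [245.5 298.4] [ 0.467 -0.322  0.009]
side yellow [ 248  312  126   72 1736] [308.  354.8] [ 0.488 -0.492  0.008]
side red [  0  76  14  47 138] [ 5.9 99.6]
side red [ 20 146   4  10  27] [ 21.7 150.1]
side red [ 24 158   4   8  19] [ 25.5 161.6]
side red [271 174  21  12 111] [279.2 178.8]
side red [180 180  34  16 299] [195.5 187. ]
side red [286 187   9  12  66] [290.1 192. ]
side red [183 193  85  34 691] [220.8 211.4]
side red [219 194  10   6  30] [223.4 196.9]
side red [387 217  21  18 224] [397.3 225.1]
side red [460 241   5  11  23] [461.4 245.5]
```

View pics/crop0.png

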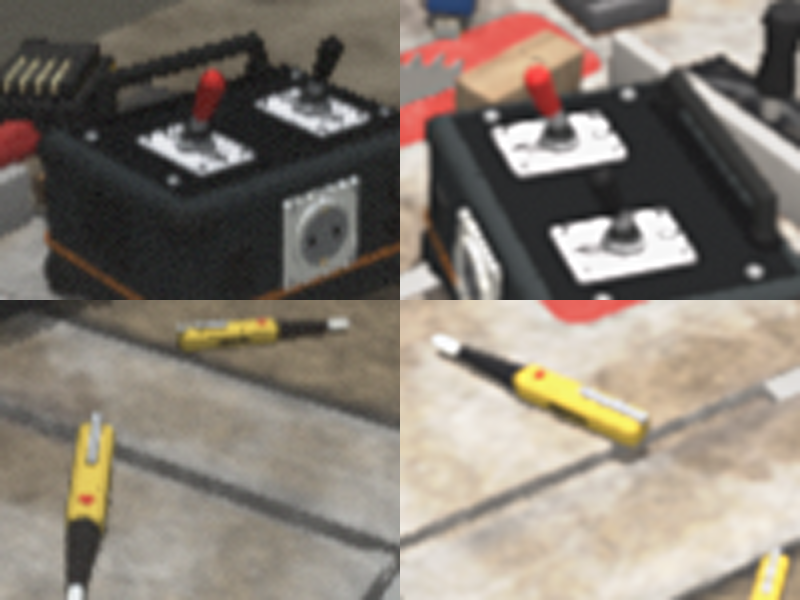

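View pics/wrist0.png

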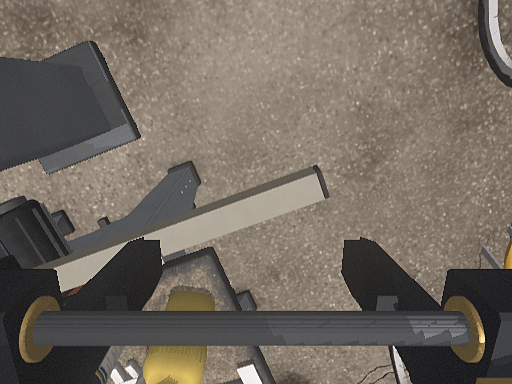

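The crops show the large tester in scene at tail (323.5,251) and tip about (319,299), and in side at tip (164,232) and tail (215,257). Its clip and size match the description. The rejected lookalikes are the small tester at scene (357,228), the red-handled screwdriver at scene (210,298), and the other red handles at scene (227,180). The red lever is the +y one, at scene (277.5,163) and side (289,187). The black lever is the -y one, at scene (307.5,155.5). The outlet is at scene (307,204) and side (272.5,234). The wrist view shows only floor.

```bash
python3 - <<'E'
from h import *
np.set_printoptions(precision=4,suppress=True)
a=grab('scene');b=grab('side')
def T(n,p,q):
    x,e=tri(ray(a,*p),ray(b,*q));print(n,x,'gap',np.round(e,4));return x
S=lambda x,y:(x/4+225-.4,y/4+145-.4)
D=lambda x,y:((x-400)/4+255-.4,y/4+170-.4)
T('redtop',S(211,70),D(537,68));T('redc',(276.8,167.8),(290.1,192.))
T('outlet',S(327,235),D(470,255))
fl=T('front+y',S(172,180),D(492,115));bl=T('back+y',S(92,135),D(628,92));fr=T('front-y',S(385,112),D(603,298));br=T('back-y',S(300,75),D(755,272))
c=(fl+bl+fr+br)/4;v=(bl-fl)+(br-fr);w=(fl-fr)+(bl-br)
print('c',c,'yaw',np.arctan2(v[1],v[0]),np.arctan2(-w[0],w[1]),np.linalg.norm(v)/2,np.linalg.norm(w)/2)
T('plateR',S(197,150),D(560,143));T('plateB',S(312,107),D(623,243))
T('tail',(323.5,251),(215,256.5));T('tip',(319,299),(164,231.5))
# pen long axis from yellow mask & tip from white
for n,g,box in(('scene',a,(300,240,340,310)),('side',b,(155,222,222,265))):
    im=g['image'];h=cv2.cvtColor(im,cv2.COLOR_BGR2HSV);m=cv2.inRange(h,(20,130,100),(35,255,255));
    x0,y0,x1,y1=box;mm=np.zeros_like(m);mm[y0:y1,x0:x1]=m[y0:y1,x0:x1]
    r=cv2.minAreaRect(cv2.findNonZero(mm));print(n,r)
    bp=cv2.boxPoints(r);print([onz(g,*p,0.0085)[:2].round(3).tolist() for p in bp])
E
```

```text
redtop [ 0.6356 -0.2302  0.1657] gap [0.0012 0.0012]
redc [ 0.6387 -0.2317  0.1511] gap [0.0007 0.0007]
outlet [ 0.5757 -0.253   0.0739] gap [0.0051 0.0051]
front+y [ 0.637  -0.1926  0.1116] gap [0.0008 0.0008]
back+y [ 0.7151 -0.2172  0.1124] gap [0.0005 0.0005]
front-y [ 0.5889 -0.3476  0.112 ] gap [0.0005 0.0005]
back-y [ 0.6664 -0.3731  0.1116] gap [0.0001 0.0001]
c [ 0.6518 -0.2826  0.1119] yaw -0.3119351225608945 -0.30176258177150633 0.08170042414880863 0.16274103325712497
plateR [ 0.6509 -0.2353  0.1121] gap [0.0003 0.0003]
plateB [ 0.6243 -0.3216  0.1148] gap [0.0012 0.0012]
tail [ 0.4807 -0.1822  0.0092] gap [0.0038 0.0038]
tip [ 0.4173 -0.0445  0.0088] gap [0.0011 0.0011]
scene ((322.42999267578125, 262.989990234375), (9.050968170166016, 23.334524154663086), 8.130102157592773)
[[0.458, -0.106], [0.493, -0.181], [0.475, -0.188], [0.441, -0.113]]
side ((199.11227416992188, 247.75051879882812), (34.92659378051758, 7.933716297149658), 24.227745056152344)
[[0.433, -0.107], [0.451, -0.088], [0.488, -0.171], [0.471, -0.187]]
```

```bash
python3 - <<'E'
from h import *
a=grab('scene');b=grab('side')
print('yellow machine',tri(ray(a,78.5,255.4),ray(b,243.2,125.9)))
for n,g,ps in(('scene',a,[(285,290),(265,303),(160,236),(270,285),(185,247)]),('side',b,[(185,215),(190,224),(300,180),(195,213),(275,184)])):
    print(n,[onz(g,*p,0.0)[:2].round(3).tolist() for p in ps])
c=np.array([.652,-.2825]);f=np.array([np.cos(-.306),np.sin(-.306)])
o=np.r_[c-.079*f,.066];print('outlet',o,proj(a,o),proj(b,o))
E
```

```text
yellow machine (array([0.78822718, 0.18550978, 0.08896554]), [0.0027807995329521364, 0.002780799532952209])
scene [[0.486, -0.039], [0.495, 0.013], [0.84, -0.033], [0.518, -0.035], [0.755, -0.034]]
side [[0.494, -0.003], [0.488, -0.042], [0.841, -0.032], [0.519, -0.009], [0.769, -0.01]]
outlet [ 0.57666985 -0.2587015   0.066     ] (np.float64(305.6799784925284), np.float64(203.7721505813446)) (np.float64(272.4518414671297), np.float64(239.40849225617833))
```

Call:
{"name": "play_rows", "arguments": {
  "steps": [
    {"slide":[0,0,-0.02],"delta_rot":[0,0,-0.85],"jaw":0.02},
    {"slide":[-0.01,-0.01,-0.02],"delta_rot":[0,0,-0.85],"jaw":0},
    {"slide":[-0.02,-0.02,-0.01],"delta_rot":[0,0,-0.85],"jaw":0},
    {"slide":[-0.025,-0.025,0],"delta_rot":[0,0,-0.85],"jaw":0},
    {"slide":[-0.025,-0.025,0],"delta_rot":[0,0,0],"jaw":0},
    {"slide":[-0.025,-0.025,0],"delta_rot":[0,0,0],"jaw":0},
    {"slide":[-0.025,-0.025,0],"delta_rot":[0,0,0],"jaw":0},
    {"slide":[-0.025,-0.025,0],"delta_rot":[0,0,0],"jaw":0},
    {"slide":[-0.025,-0.025,0],"delta_rot":[0,0,0],"jaw":0},
    {"slide":[-0.025,-0.025,0],"delta_rot":[0,0,0],"jaw":0},
    {"slide":[-0.025,-0.025,0],"delta_rot":[0,0,0],"jaw":0},
    {"slide":[0,0,0],"delta_rot":[0,0,0],"jaw":0}
  ]
}}

```text
time_s: 1.65
ee_pos: [0.3739, 0.2893, 0.3077]
eef_rot: [0.001, 0.156, 0.988, -0.002]
contact_force: [-0.5, -0.1, 0.3]
gripper_width: 0.0006
gripper_force: 0.0
```

Call:
{"name": "play_rows", "arguments": {
  "steps": [
    {"slide":[-0.02,-0.025,0.0],"delta_rot":[0,0,-0.3],"jaw":0},
    {"slide":[-0.02,-0.025,0.0],"delta_rot":[0,0,0],"jaw":0},
    {"slide":[-0.02,-0.03,0.0],"delta_rot":[0,0,0],"jaw":0},
    {"slide":[-0.02,-0.03,0.0],"delta_rot":[0,0,0],"jaw":0},
    {"slide":[-0.02,-0.03,0.0],"delta_rot":[0,0,0],"jaw":0},
    {"slide":[-0.025,-0.03,0.0],"delta_rot":[0,0,0],"jaw":0},
    {"slide":[-0.025,-0.03,0.0],"delta_rot":[0,0,0],"jaw":0},
    {"slide":[-0.025,-0.03,0.0],"delta_rot":[0,0,0],"jaw":0},
    {"slide":[-0.025,-0.03,0.01],"delta_rot":[0,0,0],"jaw":0},
    {"slide":[-0.025,-0.03,0.01],"delta_rot":[0,0,0],"jaw":0},
    {"slide":[-0.025,-0.03,0.01],"delta_rot":[0,0,0],"jaw":0},
    {"slide":[-0.025,-0.03,0.01],"delta_rot":[0,0,0],"jaw":0},
    {"slide":[-0.025,-0.025,0.01],"delta_rot":[0,0,0],"jaw":0},
    {"slide":[-0.025,-0.02,0.01],"delta_rot":[0,0,0],"jaw":0},
    {"slide":[-0.02,-0.018,0],"delta_rot":[0,0,0],"jaw":0},
    {"slide":[-0.02,0,0],"delta_rot":[0,0,0],"jaw":0},
    {"slide":[0,0,0],"delta_rot":[0,0,0],"jaw":0},
    {"slide":[0,0,0],"delta_rot":[0,0,0],"jaw":0}
  ]
}}

```text
time_s: 3.45
ee_pos: [0.5978, -0.2068, 0.2474]
eef_rot: [-0.0, 0.149, 0.989, 0.001]
contact_force: [0.4, 0.3, 0.7]
gripper_width: 0.0003
gripper_force: 0.0
```

```bash
cat > box.py <<'E'
from h import *
np.set_printoptions(precision=4,suppress=True)
c=np.array([.652,-.2825]);yaw=-.306;f=np.array([np.cos(yaw),np.sin(yaw)]);l=np.array([-f[1],f[0]])
piv=c-.015*f+.045*l
def tool(target):
    s,p,r=st();return r.inv().apply(np.array(target)-p)
E
python3 - <<'E'
from box import *
s,p,r=st();print(p,s['qpos'],r.as_matrix());
print('to pre',tool(np.r_[piv-.06*f,.171]),'yaw err deg',np.degrees(np.arctan2(*(r.as_matrix()[1::-1,0]))-(np.pi+yaw)))
w=grab('wrist','w1.png')
print('tip px',proj(w,np.r_[piv-.019*f,.164]))
E
```

```text
[ 0.5978 -0.2068  0.2474] [ 0.3739  0.7122 -0.2075  1.551   0.1718  0.8971  1.3796] [[-0.9556  0.2946 -0.0005]
 [ 0.2946  0.9556  0.0011]
 [ 0.0008  0.0009 -1.    ]]
to pre [ 0.0005 -0.0109  0.0764] yaw err deg 0.39745939289575577
tip px (np.float64(235.22168447068918), np.float64(262.33710313025614))
```

View pics/w1.png

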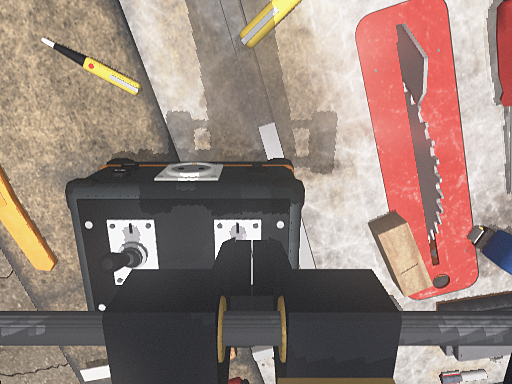

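The wrist view shows the gripper closed in front of the red lever. The lever is hidden behind the fingers around (240,260), the black lever is at (125,262), and the outlet flange is at (190,172). Next I descend and push.

Call:
{"name": "play_rows", "arguments": {
  "steps": [
    {"slide":[0,-0.011,0.01],"delta_rot":[0,0,0.4],"jaw":0},
    {"slide":[0,0,0.025],"delta_rot":[0,0,0],"jaw":0},
    {"slide":[0,0,0.025],"delta_rot":[0,0,0],"jaw":0},
    {"slide":[0,0,0.016],"delta_rot":[0,0,0],"jaw":0},
    {"slide":[0,0,0],"delta_rot":[0,0,0],"jaw":0},
    {"slide":[-0.01,0,0],"delta_rot":[0,0,0],"jaw":0},
    {"slide":[-0.01,0,0],"delta_rot":[0,0,0],"jaw":0},
    {"slide":[-0.004,0,0],"delta_rot":[0,0,0],"jaw":0},
    {"slide":[-0.004,0,0],"delta_rot":[0,0,0],"jaw":0},
    {"slide":[-0.004,0,0],"delta_rot":[0,0,0],"jaw":0},
    {"slide":[-0.004,0,0],"delta_rot":[0,0,0],"jaw":0}
  ]
}}

```text
time_s: 4.6
ee_pos: [0.6243, -0.2284, 0.1718]
eef_rot: [-0.005, 0.153, 0.988, 0.0]
contact_force: [-7.7, 2.9, 6.1]
gripper_width: 0.0005
gripper_force: 4.1
```

Call:
{"name": "play_rows", "arguments": {
  "steps": [
    {"slide":[-0.004,0,0],"delta_rot":[0,0,0],"jaw":0},
    {"slide":[-0.004,0,0],"delta_rot":[0,0,0],"jaw":0},
    {"slide":[-0.003,0,0],"delta_rot":[0,0,0],"jaw":0},
    {"slide":[-0.003,0,0],"delta_rot":[0,0,0],"jaw":0}
  ]
}}

```text
time_s: 5.0
ee_pos: [0.6428, -0.2338, 0.1719]
eef_rot: [0.001, 0.153, 0.988, -0.0]
contact_force: [0.2, 0.3, -0.1]
gripper_width: 0.0008
gripper_force: 0.0
```

```bash
python3 - <<'E'
from box import *
s,p,r=st();print(p,s['contact_force'],(p[:2]-piv)@f,(p[:2]-piv)@l)
for n in('scene','side'):
    g=grab(n,n+'2.png');h=cv2.cvtColor(g['image'],cv2.COLOR_BGR2HSV)
    m=cv2.inRange(h,(0,150,60),(6,255,255))|cv2.inRange(h,(172,150,60),(180,255,255));k,l_,ss,ce=cv2.connectedComponentsWithStats(m)
    for i in range(1,k):
        if ss[i,4]>8 and ss[i,4]<130: print(n,ss[i],ce[i].round(1))
    for q in(-1,0,1):print(q,proj(g,np.r_[piv+q*.015*f,.152]))
E
```

```text
[ 0.6428 -0.2338  0.1719] [ 0.1641  0.2951 -0.0719] -0.008405237944994107 -0.0013726728825025497
scene [267 160   7  12  30] [270.  167.4]
scene [220 175  15  11  99] [227.3 179.8]
scene [142 231   8   4  25] [145.7 232.6]
scene [225 255   9   4  15] [228.  256.5]
scene [180 262   5   5  14] [181.7 263.7]
scene [267 273   9   8  23] [271.4 276.3]
-1 (np.float64(277.3153710394524), np.float64(167.99715555666594))
0 (np.float64(273.3659671252678), np.float64(166.14137166091987))
1 (np.float64(269.51035595139444), np.float64(164.32966000007042))
side [ 20 146   4  10  26] [ 21.6 149.9]
side [267 154   4   3  12] [268.5 155. ]
side [ 24 159   4   6  18] [ 25.5 161.5]
side [271 174  16  12  89] [278.6 178.9]
side [296 189   9   9  40] [300.2 193.1]
side [219 195   9   5  25] [223. 197.]
side [460 241   5  11  22] [461.4 245.5]
-1 (np.float64(289.3021668521882), np.float64(191.34154334972635))
0 (np.float64(295.88884776170977), np.float64(190.31705912288572))
1 (np.float64(302.4254616127246), np.float64(189.30036226458918))
```

The lever snapped over: red is now at scene (270,167) and side (300,193), which matches the off position, and the force is zero. I retreat, turn and hover over the pen.

Call:
{"name": "play_rows", "arguments": {
  "steps": [
    {"slide":[0.025,0,0],"delta_rot":[0,0,0],"jaw":0},
    {"slide":[0.03,0,0],"delta_rot":[0,0,0],"jaw":0.01},
    {"slide":[0.03,0,-0.01],"delta_rot":[0,0,0],"jaw":0.05},
    {"slide":[0.04,0.015,-0.01],"delta_rot":[0,0,0],"jaw":0.05},
    {"slide":[0.04,0.015,-0.01],"delta_rot":[0,0,0],"jaw":0.05},
    {"slide":[0.04,0.015,0],"delta_rot":[0,0,0],"jaw":0.05},
    {"slide":[0,0,0],"delta_rot":[0,0,6],"jaw":0.05},
    {"slide":[0,0,0],"delta_rot":[0,0,8],"jaw":0.05},
    {"slide":[0,0,0],"delta_rot":[0,0,8],"jaw":0.05},
    {"slide":[0,0,0],"delta_rot":[0,0,8],"jaw":0.05},
    {"slide":[0,0,0],"delta_rot":[0,0,8],"jaw":0.05},
    {"slide":[0,0,0],"delta_rot":[0,0,8],"jaw":0.05},
    {"slide":[0,0,0],"delta_rot":[0,0,1.7],"jaw":0.05},
    {"slide":[0,0,0],"delta_rot":[0,0,0],"jaw":0.05}
  ]
}}

```text
time_s: 6.5
ee_pos: [0.4606, -0.1287, 0.2018]
eef_rot: [0.0, 0.538, 0.843, 0.0]
contact_force: [-0.4, 1.0, 0.4]
gripper_width: 0.0503
gripper_force: 0.0
```

```bash
cat > pen.py <<'E'
from box import *
import sys
s,p,r=st();print(p,s['qpos'],s['gripper_width'])
m3=r.as_matrix();print('toolx yaw',np.arctan2(m3[1,0],m3[0,0]))
g=grab('wrist',sys.argv[1]);h=cv2.cvtColor(g['image'],cv2.COLOR_BGR2HSV)
m=cv2.inRange(h,(20,130,100),(35,255,255));k,l_,ss,ce=cv2.connectedComponentsWithStats(m)
for i in range(1,k):
    if ss[i,4]>150:
        rc=cv2.minAreaRect(np.argwhere(l_==i)[:,::-1].astype(np.float32));print(ss[i],np.round([*rc[0],*rc[1],rc[2]],1))
        print([onz(g,*q,0.012)[:2].round(4).tolist() for q in cv2.boxPoints(rc)])
E
python3 pen.py w2.png
```

```text
[ 0.4606 -0.1287  0.2018] [ 0.1358  0.5957  0.0631  2.0651 -0.076   0.4825  0.6888] 0.05026477403756972
toolx yaw 2.004309906041308
[ 239  142   19   82 1204] [248.  182.5  81.   18.   90. ]
[[0.4387, -0.1078], [0.4542, -0.1006], [0.4893, -0.1757], [0.4726, -0.1834]]
```

View pics/w2.png

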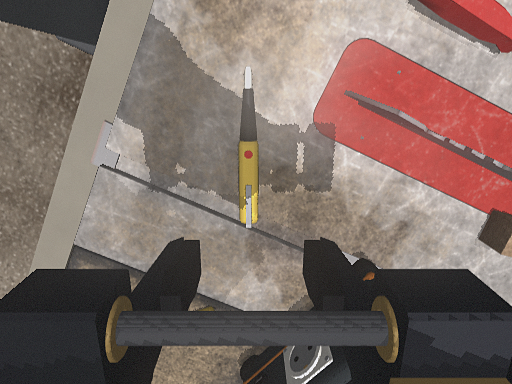

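The wrist view shows the big tester straight along the image: tip at (248,70), handle from (248,142) to (248,224), midway between the fingers. I descend and grip.

Call:
{"name": "play_rows", "arguments": {
  "steps": [
    {"slide":[-0.0055,-0.003,0.01],"delta_rot":[0,0,0],"jaw":0.05},
    {"slide":[0,0,0.025],"delta_rot":[0,0,0],"jaw":0.05},
    {"slide":[0,0,0.03],"delta_rot":[0,0,0],"jaw":0.05},
    {"slide":[0,0,0.03],"delta_rot":[0,0,0],"jaw":0.05},
    {"slide":[0,0,0.03],"delta_rot":[0,0,0],"jaw":0.05},
    {"slide":[0,0,0.025],"delta_rot":[0,0,0],"jaw":0.05},
    {"slide":[0,0,0.015],"delta_rot":[0,0,0],"jaw":0.05},
    {"slide":[0,0,0.01],"delta_rot":[0,0,0],"jaw":0.05},
    {"slide":[0,0,0.005],"delta_rot":[0,0,0],"jaw":0.05},
    {"slide":[0,0,0],"delta_rot":[0,0,0],"jaw":0.05},
    {"slide":[0,0,0],"delta_rot":[0,0,0],"jaw":0.05}
  ]
}}

```text
time_s: 7.65
ee_pos: [0.4602, -0.1352, 0.0221]
eef_rot: [0.0, 0.539, 0.842, 0.0]
contact_force: [0.0, -0.3, -0.1]
gripper_width: 0.05
gripper_force: 0.0
```

Call:
{"name": "play_rows", "arguments": {
  "newtons": 15,
  "steps": [
    {"slide":[0,0,0],"delta_rot":[0,0,0],"jaw":0.03},
    {"slide":[0,0,0],"delta_rot":[0,0,0],"jaw":0.022},
    {"slide":[0,0,0],"delta_rot":[0,0,0],"jaw":0.01},
    {"slide":[0,0,0],"delta_rot":[0,0,0],"jaw":0.01},
    {"slide":[0,0,0],"delta_rot":[0,0,0],"jaw":0.01},
    {"slide":[0,0,0],"delta_rot":[0,0,0],"jaw":0.01}
  ]
}}

```text
time_s: 8.25
ee_pos: [0.4601, -0.135, 0.0219]
eef_rot: [0.0, 0.539, 0.842, 0.0]
contact_force: [-0.1, 0.6, 2.9]
gripper_width: 0.0189
gripper_force: 15.0
```

Call:
{"name": "play_rows", "arguments": {
  "newtons": 20,
  "steps": [
    {"slide":[0,0,-0.005],"delta_rot":[0,0,0],"jaw":0.01},
    {"slide":[0,0,-0.01],"delta_rot":[0,0,0],"jaw":0.01},
    {"slide":[0,0,-0.02],"delta_rot":[0,0,0],"jaw":0.01},
    {"slide":[0,0,-0.025],"delta_rot":[0,0,0],"jaw":0.01},
    {"slide":[0,0,-0.025],"delta_rot":[0,0,0],"jaw":0.01},
    {"slide":[0,0,-0.025],"delta_rot":[0,0,0],"jaw":0.01},
    {"slide":[0,0,-0.01],"delta_rot":[0,0,3],"jaw":0.01},
    {"slide":[0,0,0],"delta_rot":[0,0,5],"jaw":0.01},
    {"slide":[0,0,0],"delta_rot":[0,0,6],"jaw":0.01},
    {"slide":[0,0,0],"delta_rot":[0,0,6],"jaw":0.01},
    {"slide":[0,0,0],"delta_rot":[0,0,6],"jaw":0.01},
    {"slide":[0,0,0],"delta_rot":[0,0,6],"jaw":0.01},
    {"slide":[0,0,0],"delta_rot":[0,0,6],"jaw":0.01},
    {"slide":[0,0,0],"delta_rot":[0,0,6],"jaw":0.01},
    {"slide":[0,0,0],"delta_rot":[0,0,6],"jaw":0.01},
    {"slide":[0,0,0],"delta_rot":[0,0,6],"jaw":0.01},
    {"slide":[0,0,0],"delta_rot":[0,0,6],"jaw":0.01},
    {"slide":[0,0,0],"delta_rot":[0,0,6],"jaw":0.01},
    {"slide":[0,0,0],"delta_rot":[0,0,6],"jaw":0.01},
    {"slide":[0,0,0],"delta_rot":[0,0,6],"jaw":0.01}
  ]
}}

```text
time_s: 10.25
ee_pos: [0.4597, -0.1348, 0.1415]
eef_rot: [-0.0, 0.955, 0.295, -0.0]
contact_force: [1.3, 0.3, -1.2]
gripper_width: 0.019
gripper_force: 20.0
```

Call:
{"name": "play_rows", "arguments": {
  "steps": [
    {"slide":[0,0,0],"delta_rot":[0,0,6],"jaw":0.01},
    {"slide":[0,0,0],"delta_rot":[0,0,6],"jaw":0.01},
    {"slide":[0,0,0],"delta_rot":[0,0,6],"jaw":0.01},
    {"slide":[0,0,0],"delta_rot":[0,0,6],"jaw":0.01},
    {"slide":[0,0,0],"delta_rot":[0,0,6],"jaw":0.01},
    {"slide":[0,0,0],"delta_rot":[0,0,6],"jaw":0.01},
    {"slide":[0,0,0],"delta_rot":[0,0,6],"jaw":0.01},
    {"slide":[0,0,0],"delta_rot":[0,0,4],"jaw":0.01},
    {"slide":[0,0,0],"delta_rot":[0,0,0],"jaw":0.01},
    {"slide":[0,0,0],"delta_rot":[0,0,0],"jaw":0.01}
  ]
}}

```text
time_s: 11.25
ee_pos: [0.4598, -0.1348, 0.1415]
eef_rot: [-0.0, 0.995, -0.098, -0.0]
contact_force: [0.0, -0.2, -0.1]
gripper_width: 0.0188
gripper_force: 20.0
```

```bash
cat > hold.py <<'E'
from box import *
import sys
s,p,r=st();m3=r.as_matrix();print(p,s['qpos'],s['gripper_width'])
print('x yaw',np.arctan2(m3[1,0],m3[0,0]),'tool z',m3[:,2])
# nominal pen tip from TCP: +100 along tool x, +13.5 along tool z
tip=p+r.apply([.100,0,.0135]);print('tip nominal',tip)
o=np.r_[c-.079*f,.066]
w=grab('wrist',sys.argv[1]);print('proj tip w',proj(w,tip),'outlet w',proj(w,o))
ims=[]
for n in('scene','side'):
    g=grab(n);q=proj(g,tip);print(n,'tip',np.round(q,1),'outlet',np.round(proj(g,o),1))
    x,y=int(q[0])-50,int(q[1])-40;ims.append(cv2.resize(g['image'][y:y+75,x:x+100],None,fx=4,fy=4,interpolation=cv2.INTER_CUBIC));print('crop org',x,y)
W=cv2.resize(w['image'],(400,300))
cv2.imwrite('pics/c_'+sys.argv[1],np.vstack([np.hstack(ims),np.hstack([W,cv2.resize(w['image'][180:384,130:402],(400,300))])]))
for h in(.05,.02,.01):
    t=np.r_[(c-(.079+h+.100)*f),.066+.0135];print('to gap',h,tool(t))
E
python3 hold.py h1.png
```

```text
[ 0.4598 -0.1348  0.1415] [-0.1372  0.791   0.5552  2.1229 -0.9255  0.4884 -0.628 ] 0.018827686486713575
x yaw -0.19637462367325503 tool z [-0.0004  0.0001 -1.    ]
tip nominal [ 0.5579 -0.1544  0.128 ]
proj tip w (np.float64(252.23471914917343), np.float64(30.111159000358356)) outlet w (np.float64(440.3280909725144), np.float64(-32.60556493851999))
scene tip [287.6 198. ] outlet [305.7 203.8]
crop org 237 157
side tip [238.8 194.7] outlet [272.5 239.4]
crop org 188 154
to gap 0.05 [-0.0104  0.0822  0.0621]
to gap 0.02 [0.0194 0.0855 0.0621]
to gap 0.01 [0.0293 0.0866 0.0621]
```

View pics/c_h1.png

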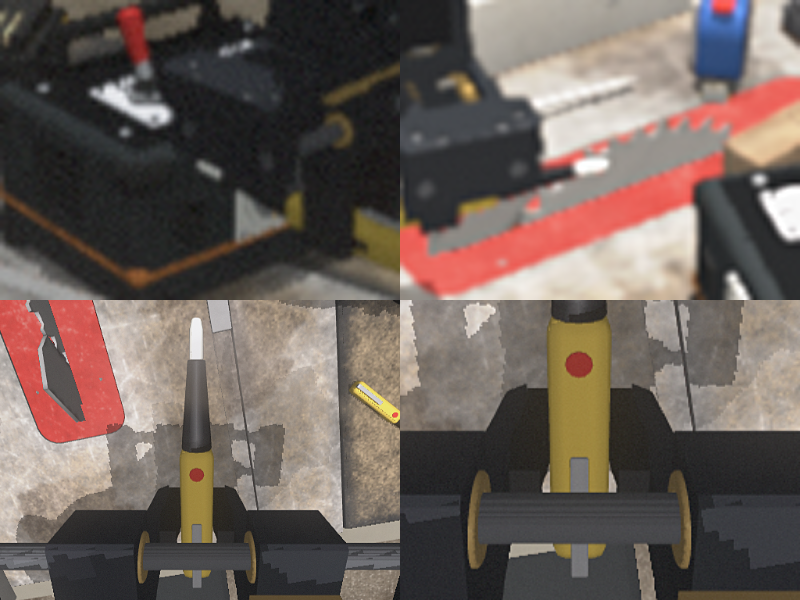

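The bottom-left panel is the wrist view: pen tip at about (251,23) in full-frame pixels, the pen straight in the jaws. In side the tip is at (239.6,194.4), and in scene at (286.1,197.4). The red lever is seen leaning back. I refine the tip and the outlet, with the earlier wrist picture as an extra view.

```bash
python3 - <<'E'
from box import *
a=grab('scene');b=grab('side');w=grab('wrist');s,p,r=st()
nom=p+r.apply([.1,0,.0135])
for A,B in(((a,286.1,197.4),(b,239.6,194.4)),((w,251,23),(b,239.6,194.4)),((w,251,23),(a,286.1,197.4))):
    x,e=tri(ray(*A),ray(*B));print('tip in tool',r.inv().apply(x-p),'gap',np.round(e[0],4))
# old wrist picture pose
T=np.eye(4);T[:3,:3]=r.as_matrix();T[:3,3]=p
C=np.linalg.inv(T)@w['extrinsics']
T1=np.eye(4);T1[:3,:3]=[[-.9556,.2946,-.0005],[.2946,.9556,.0011],[.0008,.0009,-1]];T1[:3,3]=[.5978,-.2068,.2474]
w1={'K':w['K'],'extrinsics':T1@C}
im=cv2.imread('pics/w1.png');g=cv2.cvtColor(im,cv2.COLOR_BGR2GRAY)
m=cv2.inRange(im,(110,110,110),(255,255,255))
k,l_,ss,ce=cv2.connectedComponentsWithStats(m)
for i in range(1,k):
    x,y,ww,hh,ar=ss[i]
    if 70<x<300 and 150<y<320 and ar>15:
        q=onz(w1,*ce[i],.112)[:2]-c;print(ss[i],ce[i].round(1),'box coords @.112',q@f,q@l)
m=cv2.inRange(cv2.cvtColor(im,cv2.COLOR_BGR2HSV),(0,0,90),(180,60,255))
o=np.r_[c-.079*f,.066]
print('outlet proj w1',proj(w1,o),'flange ends',proj(w1,o+.0235*np.r_[l,0]),proj(w1,o-.0235*np.r_[l,0]))
s0=cv2.imread('pics/scene0.png');m=cv2.inRange(s0,(95,95,95),(255,255,255));k,l_,ss,ce=cv2.connectedComponentsWithStats(m[180:225,285:325])
big=1+np.argmax(ss[1:,4]);pts=np.argwhere(l_==big)[:,::-1]+[285,180]
print('scene flange',ss[big],'rect',cv2.minAreaRect(pts.astype(np.float32)),[np.round(proj(a,o+.0235*(u*np.r_[l,0]+v*np.array([0,0,1]))),1).tolist() for u,v in((1,1),(1,-1),(-1,-1),(-1,1))],pts.min(0),pts.max(0))
E
```

```text
tip in tool [ 0.1025 -0.0012  0.0136] gap 0.0007
tip in tool [ 0.1022 -0.0005  0.0137] gap 0.0003
tip in tool [ 0.1028 -0.0008  0.0133] gap 0.0005
[154 162  69  19 826] [190.2 173. ] box coords @.112 -0.08710141891093658 0.006117275926011945
[290 206   3  26  37] [290.4 217.2] box coords @.112 -0.04927873723881557 0.08861082050257224
[ 106  219   53   66 1910] [133. 243.] box coords @.112 -0.024507265914209785 -0.046330585175767776
[ 214  219   48   66 1101] [236.5 233.1] box coords @.112 -0.034402580844424394 0.043137351627556594
[ 85 221   8   8  52] [ 88.3 224.5] box coords @.112 -0.04158145355452134 -0.08246530795745051
[276 221   8   8  49] [279.9 224.2] box coords @.112 -0.04277732056273066 0.08000549147821652
[289 242   4  18  32] [289.7 249. ] box coords @.112 -0.01960465529073647 0.089271571656041
[ 98 304   8   7  41] [101.5 306.9] box coords @.112 0.04058795253584637 -0.08180612352061475
outlet proj w1 (np.float64(192.5717501280846), np.float64(169.31822471101614)) flange ends (np.float64(217.43386348037984), np.float64(169.46942081103296)) (np.float64(167.69820348682765), np.float64(169.1669590807596))
scene flange [ 11   9  19  28 283] rect ((305.0, 202.5), (18.0, 27.0), 0.0) [[298.1, 197.4], [297.8, 215.6], [312.9, 209.8], [313.5, 192.0]] [296 189] [314 216]
```

Call:
{"name": "play_rows", "arguments": {
  "steps": [
    {"slide":[0,0,0],"delta_rot":[0,0,3],"jaw":0.01},
    {"slide":[0,0,0],"delta_rot":[0,0,3.1],"jaw":0.01},
    {"slide":[0,0.01,0],"delta_rot":[0,0,0],"jaw":0.01},
    {"slide":[0,0.02,0],"delta_rot":[0,0,0],"jaw":0.01},
    {"slide":[0,0.02,0],"delta_rot":[0,0,0],"jaw":0.01},
    {"slide":[0,0.02,0.01],"delta_rot":[0,0,0],"jaw":0.01},
    {"slide":[-0.004,0.01,0.015],"delta_rot":[0,0,0],"jaw":0.01},
    {"slide":[0,0.003,0.015],"delta_rot":[0,0,0],"jaw":0.01},
    {"slide":[0,0,0.012],"delta_rot":[0,0,0],"jaw":0.01},
    {"slide":[0,0,0.01],"delta_rot":[0,0,0],"jaw":0.01},
    {"slide":[0,0,0],"delta_rot":[0,0,0],"jaw":0.01},
    {"slide":[0,0,0],"delta_rot":[0,0,0],"jaw":0.01},
    {"slide":[0,0,0],"delta_rot":[0,0,0],"jaw":0.01}
  ]
}}

```text
time_s: 12.85
ee_pos: [0.4314, -0.2135, 0.0802]
eef_rot: [0.0, 0.989, -0.151, 0.0]
contact_force: [0.3, -0.7, -0.1]
gripper_width: 0.0189
gripper_force: 20.0
```

```bash
sed -i "s/\[.100,0,.0135\]/[.1025,-.0008,.0135]/; s/(.079+h+.100)\*f)/(.079+h+.1025)*f-.0008*l)/; s/yaw=-.306/yaw=-.304/" hold.py box.py; sed -i 's/yaw=-.306/yaw=-.304/' box.py; python3 hold.py h2.png
```

```text
[ 0.4314 -0.2135  0.0802] [ 0.1821  0.8649  0.3038  2.1366 -0.9648  0.2802 -0.5457] 0.018890285922756808
x yaw -0.3035421911079778 tool z [ 0.0006 -0.0007 -1.    ]
tip nominal [ 0.5295 -0.2434  0.0668]
proj tip w (np.float64(250.2979094197928), np.float64(22.711214014663)) outlet w (np.float64(252.001718387693), np.float64(-139.26402817242214))
scene tip [320.1 211.3] outlet [305.7 203.8]
crop org 270 171
side tip [250.1 243.1] outlet [272.5 239.5]
crop org 200 203
to gap 0.05 [-0.0004  0.001   0.0006]
to gap 0.02 [0.0296 0.001  0.0006]
to gap 0.01 [0.0396 0.001  0.0006]
```

View pics/c_h2.png

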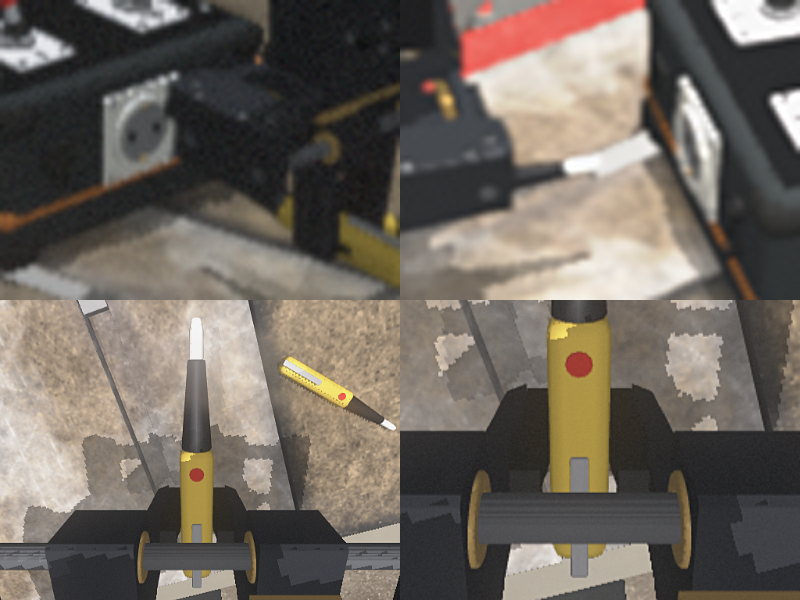

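The outlet sits at scene (305.4,203.1) and side (273.4,239), within 1 px of the prediction, and the pen lies on its axis. I advance to a 1 cm gap and hold.

Call:
{"name": "play_rows", "arguments": {
  "steps": [
    {"slide":[0.005,0.001,0.0006],"delta_rot":[0,0,0],"jaw":0.01},
    {"slide":[0.008,0,0],"delta_rot":[0,0,0],"jaw":0.01},
    {"slide":[0.008,0,0],"delta_rot":[0,0,0],"jaw":0.01},
    {"slide":[0.008,0,0],"delta_rot":[0,0,0],"jaw":0.01},
    {"slide":[0.006,0,0],"delta_rot":[0,0,0],"jaw":0.01},
    {"slide":[0.004,0,0],"delta_rot":[0,0,0],"jaw":0.01},
    {"slide":[0,0,0],"delta_rot":[0,0,0],"jaw":0.01},
    {"slide":[0,0,0],"delta_rot":[0,0,0],"jaw":0.01}
  ]
}}

```text
time_s: 13.8
ee_pos: [0.4679, -0.2255, 0.079]
eef_rot: [-0.0, 0.988, -0.151, -0.0]
contact_force: [0.5, -0.1, -1.6]
gripper_width: 0.0191
gripper_force: 20.0
```

```bash
python3 hold.py h3.png
```

```text
[ 0.4679 -0.2255  0.079 ] [ 0.1271  0.9033  0.4008  2.0267 -0.9105  0.3984 -0.6202] 0.019072522302422883
x yaw -0.30374290904815343 tool z [-0.0005  0.0003 -1.    ]
tip nominal [ 0.566  -0.2554  0.0654]
proj tip w (np.float64(250.29303438567902), np.float64(22.84153422115051)) outlet w (np.float64(250.4346536442675), np.float64(-11.01146827804115))
scene tip [308.9 205.7] outlet [305.7 203.8]
crop org 258 165
side tip [267.5 240.6] outlet [272.5 239.5]
crop org 217 200
to gap 0.05 [-0.0387 -0.     -0.0004]
to gap 0.02 [-0.0087 -0.     -0.0004]
to gap 0.01 [ 0.0013 -0.     -0.0004]
```

View pics/c_h3.png

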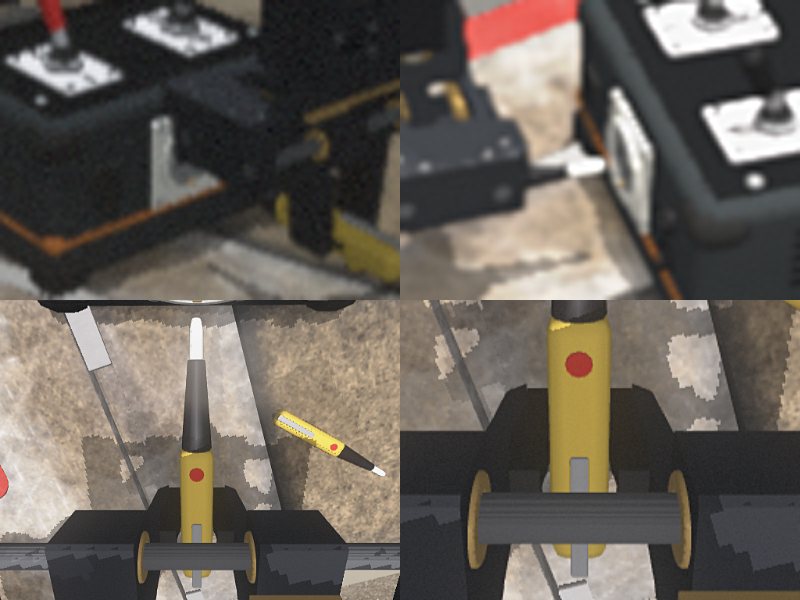

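The pen tip sits just off the flange and is centred on the outlet, at wrist u≈250. I hold.

Call:
{"name": "play_rows", "arguments": {
  "steps": [
    {"slide":[0.001,0,0],"delta_rot":[0,0,0],"jaw":0.01},
    {"slide":[0,0,0],"delta_rot":[0,0,0],"jaw":0.01},
    {"slide":[0,0,0],"delta_rot":[0,0,0],"jaw":0.01},
    {"slide":[0,0,0],"delta_rot":[0,0,0],"jaw":0.01},
    {"slide":[0,0,0],"delta_rot":[0,0,0],"jaw":0.01},
    {"slide":[0,0,0],"delta_rot":[0,0,0],"jaw":0.01},
    {"slide":[0,0,0],"delta_rot":[0,0,0],"jaw":0.01},
    {"slide":[0,0,0],"delta_rot":[0,0,0],"jaw":0.01},
    {"slide":[0,0,0],"delta_rot":[0,0,0],"jaw":0.01},
    {"slide":[0,0,0],"delta_rot":[0,0,0],"jaw":0.01},
    {"slide":[0,0,0],"delta_rot":[0,0,0],"jaw":0.01},
    {"slide":[0,0,0],"delta_rot":[0,0,0],"jaw":0.01},
    {"slide":[0,0,0],"delta_rot":[0,0,0],"jaw":0.01},
    {"slide":[0,0,0],"delta_rot":[0,0,0],"jaw":0.01},
    {"slide":[0,0,0],"delta_rot":[0,0,0],"jaw":0.01},
    {"slide":[0,0,0],"delta_rot":[0,0,0],"jaw":0.01},
    {"slide":[0,0,0],"delta_rot":[0,0,0],"jaw":0.01},
    {"slide":[0,0,0],"delta_rot":[0,0,0],"jaw":0.01},
    {"slide":[0,0,0],"delta_rot":[0,0,0],"jaw":0.01},
    {"slide":[0,0,0],"delta_rot":[0,0,0],"jaw":0.01}
  ]
}}

```text
time_s: 15.95
ee_pos: [0.4692, -0.226, 0.0791]
eef_rot: [-0.0, 0.988, -0.151, 0.0]
contact_force: [-0.2, 0.6, -1.1]
gripper_width: 0.0185
gripper_force: 20.0
```

Call:
{"name": "play_rows", "arguments": {
  "steps": [
    {"slide":[0,0,0],"delta_rot":[0,0,0],"jaw":0.01},
    {"slide":[0,0,0],"delta_rot":[0,0,0],"jaw":0.01},
    {"slide":[0,0,0],"delta_rot":[0,0,0],"jaw":0.01},
    {"slide":[0,0,0],"delta_rot":[0,0,0],"jaw":0.01},
    {"slide":[0,0,0],"delta_rot":[0,0,0],"jaw":0.01},
    {"slide":[0,0,0],"delta_rot":[0,0,0],"jaw":0.01},
    {"slide":[0,0,0],"delta_rot":[0,0,0],"jaw":0.01},
    {"slide":[0,0,0],"delta_rot":[0,0,0],"jaw":0.01},
    {"slide":[0,0,0],"delta_rot":[0,0,0],"jaw":0.01},
    {"slide":[0,0,0],"delta_rot":[0,0,0],"jaw":0.01},
    {"slide":[0,0,0],"delta_rot":[0,0,0],"jaw":0.01},
    {"slide":[0,0,0],"delta_rot":[0,0,0],"jaw":0.01}
  ]
}}

```text
time_s: 17.15
ee_pos: [0.4692, -0.2259, 0.0791]
eef_rot: [-0.0, 0.988, -0.151, 0.0]
contact_force: [-0.2, 0.2, -0.2]
gripper_width: 0.0189
gripper_force: 20.0
```

Call:
{"name": "play_rows", "arguments": {
  "steps": [
    {"slide":[-0.01,0,0],"delta_rot":[0,0,0],"jaw":0.01},
    {"slide":[-0.02,0,0],"delta_rot":[0,0,0],"jaw":0.01},
    {"slide":[-0.02,0,-0.01],"delta_rot":[0,0,0],"jaw":0.01},
    {"slide":[0,-0.01,-0.02],"delta_rot":[0,0,0],"jaw":0.01},
    {"slide":[0,-0.02,-0.02],"delta_rot":[0,0,0],"jaw":0.01},
    {"slide":[0,-0.02,-0.01],"delta_rot":[0,0,0],"jaw":0.01},
    {"slide":[0.004,-0.02,0],"delta_rot":[0,0,0],"jaw":0.01},
    {"slide":[0.01,-0.014,0],"delta_rot":[0,0,0],"jaw":0.01},
    {"slide":[0,0,0],"delta_rot":[0,0,-3],"jaw":0.01},
    {"slide":[0,0,0],"delta_rot":[0,0,-6],"jaw":0.01},
    {"slide":[0,0,0],"delta_rot":[0,0,-6],"jaw":0.01},
    {"slide":[0,0,0],"delta_rot":[0,0,-6],"jaw":0.01},
    {"slide":[0,0,0],"delta_rot":[0,0,-6],"jaw":0.01},
    {"slide":[0,0,0],"delta_rot":[0,0,-6],"jaw":0.01},
    {"slide":[0,0,0],"delta_rot":[0,0,-6],"jaw":0.01},
    {"slide":[0,0,0],"delta_rot":[0,0,-6],"jaw":0.01},
    {"slide":[0,0,0],"delta_rot":[0,0,-6],"jaw":0.01},
    {"slide":[0,0,0],"delta_rot":[0,0,-6],"jaw":0.01},
    {"slide":[0,0,0],"delta_rot":[0,0,-6],"jaw":0.01},
    {"slide":[0,0,0],"delta_rot":[0,0,-6],"jaw":0.01}
  ]
}}

```text
time_s: 19.15
ee_pos: [0.4599, -0.1351, 0.1391]
eef_rot: [0.0, 0.899, 0.437, 0.0]
contact_force: [-0.4, 0.0, 0.4]
gripper_width: 0.0186
gripper_force: 20.0
```

Call:
{"name": "play_rows", "arguments": {
  "steps": [
    {"slide":[0,0,0],"delta_rot":[0,0,-6],"jaw":0.01},
    {"slide":[0,0,0],"delta_rot":[0,0,-6],"jaw":0.01},
    {"slide":[0,0,0],"delta_rot":[0,0,-6],"jaw":0.01},
    {"slide":[0,0,0],"delta_rot":[0,0,-6],"jaw":0.01},
    {"slide":[0,0,0],"delta_rot":[0,0,-6],"jaw":0.01},
    {"slide":[0,0,0],"delta_rot":[0,0,-6],"jaw":0.01},
    {"slide":[0,0,0],"delta_rot":[0,0,-6],"jaw":0.01},
    {"slide":[0,0,0],"delta_rot":[0,0,-6],"jaw":0.01},
    {"slide":[0,0,0],"delta_rot":[0,0,-6],"jaw":0.01},
    {"slide":[0,0,0],"delta_rot":[0,0,-6],"jaw":0.01},
    {"slide":[0,0,0],"delta_rot":[0,0,-3],"jaw":0.01},
    {"slide":[0,0,0],"delta_rot":[0,0,0],"jaw":0.01},
    {"slide":[0,0,0],"delta_rot":[0,0,0],"jaw":0.01}
  ]
}}

```text
time_s: 20.45
ee_pos: [0.4599, -0.1351, 0.1391]
eef_rot: [0.0, 0.541, 0.841, 0.0]
contact_force: [-0.8, -0.3, -0.8]
gripper_width: 0.0191
gripper_force: 20.0
```

```bash
python3 - <<'E'
from box import *
s,p,r=st();m=r.as_matrix();print(p,np.arctan2(m[1,0],m[0,0]),m[:,2],tool([.460,-.135,.0225]))
E
```

```text
[ 0.4599 -0.1351  0.1391] 1.9983080718938238 [ 0.0001  0.     -1.    ] [0.0001 0.0001 0.1166]
```

Call:
{"name": "play_rows", "arguments": {
  "steps": [
    {"slide":[0,0,0.01],"delta_rot":[0,0,0],"jaw":0.01},
    {"slide":[0,0,0.02],"delta_rot":[0,0,0],"jaw":0.01},
    {"slide":[0,0,0.025],"delta_rot":[0,0,0],"jaw":0.01},
    {"slide":[0,0,0.02],"delta_rot":[0,0,0],"jaw":0.01},
    {"slide":[0,0,0.015],"delta_rot":[0,0,0],"jaw":0.01},
    {"slide":[0,0,0.01],"delta_rot":[0,0,0],"jaw":0.01},
    {"slide":[0,0,0.006],"delta_rot":[0,0,0],"jaw":0.01},
    {"slide":[0,0,0.004],"delta_rot":[0,0,0],"jaw":0.01},
    {"slide":[0,0,0.002],"delta_rot":[0,0,0],"jaw":0.01},
    {"slide":[0,0,0.002],"delta_rot":[0,0,0],"jaw":0.01},
    {"slide":[0,0,0.001],"delta_rot":[0,0,0],"jaw":0.01},
    {"slide":[0,0,0.001],"delta_rot":[0,0,0],"jaw":0.01},
    {"slide":[0,0,0.001],"delta_rot":[0,0,0],"jaw":0.01},
    {"slide":[0,0,0],"delta_rot":[0,0,0],"jaw":0.01},
    {"slide":[0,0,0],"delta_rot":[0,0,0],"jaw":0.01},
    {"slide":[0,0,0],"delta_rot":[0,0,0],"jaw":0.01}
  ]
}}

```text
time_s: 22.05
ee_pos: [0.46, -0.135, 0.0221]
eef_rot: [0.0, 0.54, 0.841, 0.0]
contact_force: [0.3, -1.0, -1.1]
gripper_width: 0.0191
gripper_force: 20.0
```

Open gradually and rise.

Call:
{"name": "play_rows", "arguments": {
  "newtons": 5,
  "steps": [
    {"slide":[0,0,0],"delta_rot":[0,0,0],"jaw":0.018},
    {"slide":[0,0,0],"delta_rot":[0,0,0],"jaw":0.02},
    {"slide":[0,0,0],"delta_rot":[0,0,0],"jaw":0.024},
    {"slide":[0,0,0],"delta_rot":[0,0,0],"jaw":0.035},
    {"slide":[0,0,0],"delta_rot":[0,0,0],"jaw":0.05},
    {"slide":[0,0,0],"delta_rot":[0,0,0],"jaw":0.05},
    {"slide":[0,0,-0.01],"delta_rot":[0,0,0],"jaw":0.05},
    {"slide":[0,0,-0.02],"delta_rot":[0,0,0],"jaw":0.05},
    {"slide":[0,0,-0.03],"delta_rot":[0,0,0],"jaw":0.05},
    {"slide":[0,0,-0.04],"delta_rot":[0,0,0],"jaw":0.05},
    {"slide":[0,0,-0.04],"delta_rot":[0,0,0],"jaw":0.05},
    {"slide":[0,0,-0.04],"delta_rot":[0,0,0],"jaw":0.05},
    {"slide":[0,0,0],"delta_rot":[0,0,0],"jaw":0.05},
    {"slide":[0,0,0],"delta_rot":[0,0,0],"jaw":0.05},
    {"slide":[0,0,0],"delta_rot":[0,0,0],"jaw":0.05}
  ]
}}

```text
time_s: 23.55
ee_pos: [0.4591, -0.1348, 0.2014]
eef_rot: [-0.001, 0.54, 0.842, -0.0]
contact_force: [-0.5, -0.1, -0.7]
gripper_width: 0.0498
gripper_force: 0.0
```

```bash
python3 pen.py w4.png; python3 - <<'E'
from h import *
a=grab('scene')['image'];b=grab('side')['image'];w=cv2.imread('pics/w4.png')
c=lambda im,x,y:cv2.resize(im[y:y+150,x:x+200],(400,300))
cv2.imwrite('pics/final.png',np.vstack([np.hstack([c(a,190,140),c(b,200,150)]),np.hstack([cv2.resize(w,(400,300)),c(b,140,180)])]))
E
```

```text
[ 0.4591 -0.1348  0.2014] [ 0.2204  0.5946 -0.0486  2.0591  0.0576  0.4909  0.5588] 0.049837132727424106
toolx yaw 2.000266978697485
[ 243  137   20   82 1146] [252.5 177.5  81.   19.   90. ]
[[0.4384, -0.1078], [0.4546, -0.1004], [0.4895, -0.1746], [0.4719, -0.1826]]
```

View pics/final.png

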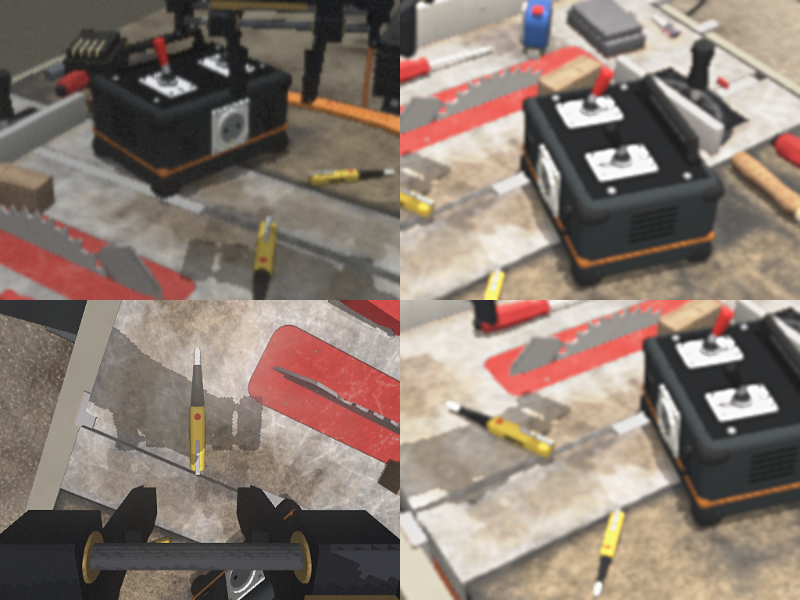

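The red lever leans back (off) and the black one still leans forward (on). The pen lies flat in its original spot, and nothing else has moved.

```bash
python3 -c "
from cell import ticket;print(ticket.hand_in())"
```

```text
the job is handed in; nothing more can be done
None
```

The job is handed in at about 24 s: the red toggle is off and the black one still on, the pen was held still about 1 cm from the outlet for over 3 s, and it now lies flat back in its original spot.

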